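# Feel the pin thread, then run the ring gauge onto it

## Task

Before the pipe pin is gauged, feel its thread for burrs: touch the top of the thread close to the shoulder with the closed fingertips and run them lightly along it, keeping touch, out to the small end. Then push the ring gauge from behind with the fingertips, gently, along its rail onto the pin until the slide is fully home against its stop, and move clear. Grip nothing, and leave the loose things around the stand where they are.

Things in the scene. Friction and masses are not known exactly. Their poses are not given: they have to be found in the camera images.
- stand: Fixed grey stand: base plate 140 (x) by 340 (y) by 15 mm thick. Origin on its underside, below the rail. Its y axis runs level along the rail: a pipe of 80 mm diameter is clamped at the +y end with its threaded pin pointing to -y; the gauge slide stands at the -y end. Pin and ring share one level axis 100 mm above the grating. Tallest part: the vise's studs, 180 mm, 65 mm beyond the shoulder.
- pin: Fixed steel pipe pin, 76 mm long, axes as the stand. Origin on its axis in the plane of the pipe's shoulder (80 mm diameter); the small end is at y = -76 mm. First 13 mm: a groove of 28.5 mm radius. Then 63 mm of thread whose crests taper evenly from 31.4 to 26.2 mm radius. To the finger the crests are one smooth hard cone; force rises 10 to 20 N per mm pressed in.
- thread_big (a point): Point on the crest line along the top of the thread, at its big end: 13 mm from the shoulder, 131.4 mm above the grating. The feeling starts within 12 mm of this point; fingertips 22 mm wide clear the shoulder if centred a few mm further along.
- thread_small (a point): Point on the crest line along the top of the thread, at its small end: 76 mm from the shoulder, 126.2 mm above the grating. The feeling ends within 8 mm of this point.
- gauge (a joint): Gauge slide on its rail, in m: 0 = far end of the rail, growing as it is pushed to the stand's +y; 0.134 = home, the slide against its stop, the ring over the thread with its front face 16 mm from the shoulder. At the start the ring stands 30 to 74 mm clear of the pin's small end. About 4 N of friction; it stays where it is left. Slide and ring weigh about 1.4 kg.
- ring: Chrome ring gauge on the slide (rear half): 104 mm outside, 65 mm bore, 22 mm long in all, axes as the stand. Origin on its axis in the plane of its rear face, which looks to -y, away from the pin; front face at y = +22 mm. It is pushed on the upper part of the rear face, a flat annulus of 32.5 to 52 mm radius. When home, the pin's small end stands 38 mm out of the rear face.
- ring_front: Front half of the same ring (100 mm diameter), facing the pin; not to be gripped or pulled on. Origin on the axis, 11 mm in front of the rear face.
- seal_ring: Loose yellow rubber seal ring lying flat, 88 mm outside, 68 mm inside, 10 mm high; leave alone. Origin under its middle.
- drift: Loose black steel drift mandrel standing upright, 45 mm diameter, 138 mm high with a knob; leave alone. Origin under its middle.
- flashlight: Loose silver flashlight lying down, 147 mm long, 34 mm across its hexagonal head; leave alone. Origin on the shelf under it.
- brush: Loose thread brush lying down; leave alone. Origin on the shelf under it.
- compound_can: Loose can of thread compound, 68 mm diameter, 85 mm high; leave alone. Origin under its middle.
- protector: Loose black thread protector cup standing open end up, 85 mm diameter, 58 mm high; leave alone. Origin under its middle.

How it is judged:
On the way, in this order (a step that is already met when the one before it is completed fails the run):
1. fingertips in light touch with the thread beside the shoulder (contact force between the fingers and pin above 0.2 N and y of the grasp point in the frame of pin between -0.028 and -0.008 m), for 0.02 s.
2. fingertips in light touch with the thread a quarter of the way along (contact force between the fingers and pin above 0.2 N and y of the grasp point in the frame of pin between -0.038 and -0.028 m), for 0.02 s.
3. fingertips in light touch with the thread not yet half way (contact force between the fingers and pin above 0.2 N and y of the grasp point in the frame of pin between -0.048 and -0.038 m), for 0.02 s.
4. fingertips in light touch with the thread past half way (contact force between the fingers and pin above 0.2 N and y of the grasp point in the frame of pin between -0.057 and -0.048 m), for 0.02 s.
5. fingertips in light touch with the thread three quarters along (contact force between the fingers and pin above 0.2 N and y of the grasp point in the frame of pin between -0.066 and -0.057 m), for 0.02 s.
6. fingertips in light touch with the thread at the small end (contact force between the fingers and pin above 0.2 N and y of the grasp point in the frame of pin between -0.088 and -0.066 m), for 0.02 s.
7. slide pushed home, ring over the pin (value of joint gauge above 0.13 m), for 0.2 s.
At the end, for the whole second after the job is handed in: The fingertips have been run along the thread in touch from beside the shoulder to the small end (touch felt in each of six parts of its length, in that order), then the gauge slide is at rest within 4 mm of home, and every loose thing is within 20 mm of where it stood (value of joint gauge above 0.13 m and velocity of joint gauge between -0.01 and 0.01 m/s and distance of each of seal_ring, drift, flashlight, brush, compound_can, protector from where it was at the start of the episode below 0.02 m).
It fails at once if the thread is pressed hard (over 35 N) (contact force between the fingers and pin above 35 N).
It fails at once if the ring is gripped or pulled by its front half (contact force between the fingers and ring_front above 4 N).
It fails at once if the ring is rammed (over 50 N) (contact force between the fingers and ring above 50 N).
It fails at once if the slide is shot along the rail (over 0.3 m/s) (velocity of joint gauge above 0.3 m/s).
It fails at once if a loose thing is disturbed (moved over 20 mm) (distance of any of seal_ring, drift, flashlight, brush, compound_can, protector from where it was at the start of the episode above 0.02 m).
It also fails if it takes over 53 s, if anything falls off the work surface, if the arm or the gripper's body presses on something with over 40 N, if the wrist force passes 120 N, or if a joint passes its speed limit or range.

## Robot

A 6-joint arm with a two-finger parallel gripper is mounted at the origin on the work surface. World frame = base frame: x ahead of the robot, y to its left, z up, the work surface at z = 0. Lengths are in m, angles in rad, forces in N, time in s.
With the tool pointing down it reaches from about 0.275 to 0.725 m from the base axis. Payload 15.9 kg.
Tool frame: the origin (TCP) lies midway between the tips of the shut fingers; the grasp point (between the pads) lies 19 mm behind it; z points along the fingers, y is the line along which they close (so a half turn about z gives the same grasp; the last joint's range is limited). The gripper opens to 85 mm and grips with 20 to 120 N. Pads are 22 mm wide; open, the fingers measure 114 mm over their backs; the gripper's body (76 mm by 85 mm) begins 54 mm behind the grasp point. The pads swing forward as they close: fully open they stand 13 mm farther back than shut.
Start: joints at [1.315, 0.213, -0.034, 1.323, 0, 1.571], TCP at [0.127, 0.484, 0.231] pointing down, gripper open.
Joint ranges: [-2.98, 2.98], [-0.74, 1.72], [-1.14, 1.35], [-2.1, 2.04], [-1.57, 1.44], [-3.14, 3.14]. Speed limits (rad/s): [1.89, 1.89, 2.39, 2.57, 3.14, 3.14].

## Interface

Orientations are given as a unit quaternion [w, x, y, z].
In Python, from cell import bot gives the robot as it stands. The module is installed in compiled form; this text tells all that it offers.
- The arm moves only by the tool jog_arm, never from a script. Its arguments are lists of equal length, an entry for each row: "slide": the shift along the world's x, y, z in mm, a list of three; "delta_rot": the turn, a rotation vector about the world's x, y, z in degrees, a list of three; "fingers": the opening, from 0 (shut) to 1 (fully open). In form: {"slide": [[tx, ty, tz], ...], "delta_rot": [[ax, ay, az], ...], "fingers": [fingers, ...]}. A call has 1 to 12 rows; each row shifts and turns the commanded pose from where the row before left it; what a row does not reach is not made up. A row lasts 1/8 s, in which the tool goes at most 62.5 mm and 10.7 degrees, less where a joint would pass 70% of its speed; a pose out of reach is approached as far as the arm can. A call with a gripper value outside its range is refused whole. The fingers move at their own pace and stop on an object; "grip_force" is the grip in N (left out, the last holds). Time passes only in rows, so rows that do not move let the fingers close. It gives the time, the measured TCP pose, the force, the opening and the grip force at its end, in the units of the state.
- bot.read_state(): the state, without advancing time (a new reading comes with each control period).
- bot.grab_frame(name): name is "side" or "top" or "wrist"; returns a dict with "image" (384x512x3 uint8, blue, green, red), "fov_y" (degrees; the focal length in pixels is half the picture's height over the tangent of half this angle, whatever the lens; pixels are square), "cx", "cy" (the principal point, pixels), "world_from_camera" (4x4, takes a point from camera to world coordinates). Camera axes: x right, y down, z forward; pixel columns grow to the right and rows downward; lengths in m; the calibration is good to about 2 mm. A picture is of the moment at which its call begins. There is no depth.
- bot.finish_job(): hands the job in; it is judged then, once.
The state is a dict: "time_s": time; "joint_pos": joint angles; "joint_vel": joint speeds; "joint_torque": joint torques, N m; "eef_pos": TCP position; "eef_rot": TCP orientation; "force": force on the tool from outside, world axes, zero at the start; "wrist_torque": the same for the moment, N m; "opening": finger opening in m; "finger_force": force on a finger pad.
Only numpy, scipy, OpenCV 4.12 (cv2) and the standard library are available. Lean on these libraries where they do the work, as an engineer would, in place of code of your own. Each camera call takes 0.05 s, during which the arm holds its last target. There are 200 camera calls.

## Working session

There is one attempt and no reset: what is moved stays moved. The work goes in short steps, Python scripts to look and compute and a tool call to move; the robot and the scene stay as the last step left them, time stands still between calls to the robot, and variables do not carry over. Pictures are saved under pics/ and viewed, at most 10 in all, crops included, and the job is handed in when it is done.

Besides the shell and the picture viewer there is one more tool, called after "Emit:" in YAML: its name, and indented under it one key for each argument. jog_arm: Moves the arm, as the interface text tells. Its arguments: {"type":"object","properties":{"slide":{"type":"array","items":{"type":"array","items":{"type":"number"}}},"delta_rot":{"type":"array","items":{"type":"array","items":{"type":"number"}}},"fingers":{"type":"array","items":{"type":"number"}},"grip_force":{"type":"number"}},"required":["slide","delta_rot","fingers"]}

```bash
mkdir -p pics
cat > h.py <<'E'
import numpy as np, cv2, pickle
from cell import bot
def grab(n,tag):
    f=bot.grab_frame(n); pickle.dump(f,open(f'pics/{tag}.pkl','wb')); cv2.imwrite(f'pics/{tag}.png',f['image']); return f
def load(tag): return pickle.load(open(f'pics/{tag}.pkl','rb'))
def ray(f,u,v):
    k=f['image'].shape[0]/2/np.tan(np.radians(f['fov_y'])/2); T=np.array(f['world_from_camera'])
    d=T[:3,:3]@np.array([(u-f['cx'])/k,(v-f['cy'])/k,1]); return T[:3,3],d/np.linalg.norm(d)
def onz(f,u,v,z):
    o,d=ray(f,u,v); return o+d*(z-o[2])/d[2]
def tri(*r):
    A=0;b=0
    for o,d in r:
        P=np.eye(3)-np.outer(d,d);A=A+P;b=b+P@o
    p=np.linalg.solve(A,b); return p,[np.linalg.norm((np.eye(3)-np.outer(d,d))@(p-o)) for o,d in r]
def proj(f,p):
    k=f['image'].shape[0]/2/np.tan(np.radians(f['fov_y'])/2); T=np.array(f['world_from_camera'])
    c=T[:3,:3].T@(np.array(p)-T[:3,3]); return c[:2]/c[2]*k+[f['cx'],f['cy']]
E
python3 - <<'E'
from h import *
a=grab('side','s0');b=grab('top','t0');w=grab('wrist','w0')
for f in (a,b,w): print(f['fov_y'],f['cx'],f['cy'],np.round(f['world_from_camera'],3).tolist())
cv2.imwrite('pics/st.png',np.hstack([a['image'],b['image']])[:, :])
im=np.vstack([np.hstack([a['image'],b['image']])]);cv2.imwrite('pics/st.png',cv2.resize(im,(800,300)))
print(bot.read_state())
E
```

```text
42.593318988841155 256.0207548498546 197.3594354231652 [[-0.977, -0.147, 0.154, 0.406], [-0.212, 0.737, -0.642, 0.672], [-0.019, -0.659, -0.752, 0.891], [0.0, 0.0, 0.0, 1.0]]
57.22483600261172 260.6988129377189 192.7860002227938 [[0.024, -0.991, 0.133, 0.47], [-0.999, -0.028, -0.031, -0.002], [0.034, -0.132, -0.991, 0.75], [0.0, 0.0, 0.0, 1.0]]
67.30640204569642 252.08886223805106 192.3296839000698 [[0.253, 0.928, 0.274, 0.057], [0.967, -0.243, -0.072, 0.503], [-0.0, 0.283, -0.959, 0.373], [0.0, 0.0, 0.0, 1.0]]
{'time_s': 0.15, 'joint_pos': array([ 1.31499113e+00,  2.13242769e-01, -3.48632919e-02,  1.32353923e+00,
       -9.56960384e-06,  1.57078372e+00]), 'joint_vel': array([ 0.00055866, -0.00299299,  0.00228977, -0.00151104, -0.00164752,
        0.00077157]), 'joint_torque': array([-2.64572678e-03, -6.86408114e+01,  4.87247765e+01,  1.31472666e-02,
       -3.40409292e-05, -2.25035956e-05]), 'eef_pos': array([0.12644875, 0.48347523, 0.23095054]), 'eef_rot': array([-4.94015164e-05,  1.27547891e-01,  9.91832322e-01, -4.21625710e-04]), 'force': array([ 0.44755344, -0.62866448,  0.30277394]), 'wrist_torque': array([-0.00481247,  0.01021391, -0.01865801]), 'finger_force': 0.0, 'opening': 0.08563976289836749}
```

View pics/s0.png

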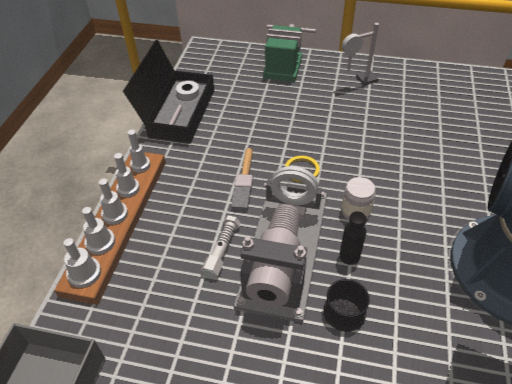

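View pics/t0.png

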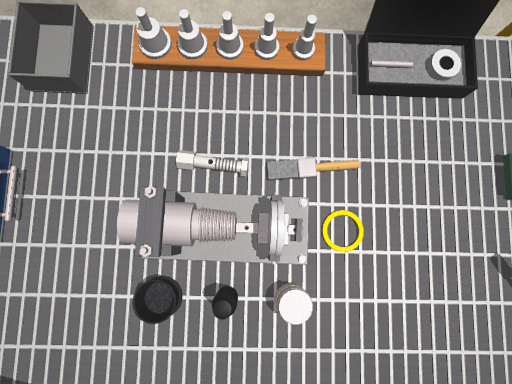

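Top view: the pipe is at left (+y), with the shoulder near col 193 and the pin's small end near 237. The ring spans about 270–288, and the axis runs along row ~225. The loose things stand well beside the stand, and the yellow seal ring lies behind the gauge at (343,230). I'll zoom in.

Run:
```python
from h import *
b=load('t0')['image'][180:275,105:315];a=load('s0')['image'][145:320,220:340]
b=cv2.resize(b,None,fx=3.8,fy=3.8,interpolation=cv2.INTER_CUBIC)
cv2.imwrite('pics/tz.png',b)
cv2.imwrite('pics/sz.png',cv2.resize(a,None,fx=3.4,fy=3.4,interpolation=cv2.INTER_CUBIC))
```

```text
(no output)
```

View pics/tz.png

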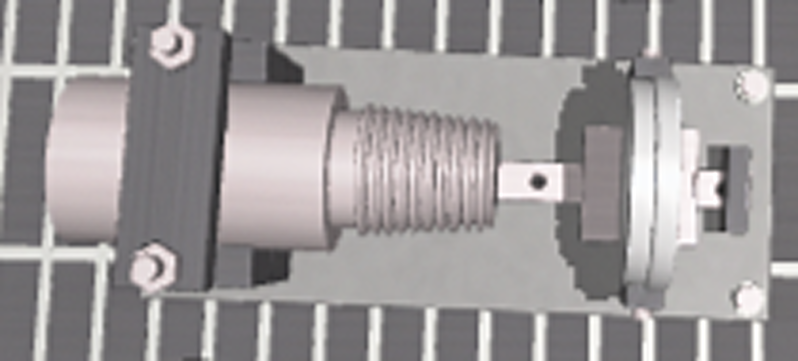

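View pics/sz.png

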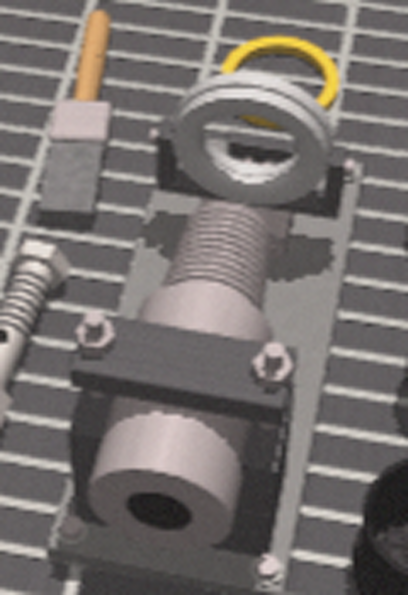

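The top crop shows the shoulder corners at about (347,90) and (333,248), the small-end corners at (497,123) and (490,230), and the stud tops at (170,43) and (152,268). In the side crop the same studs are at (97,330) and (273,362).

Run:
```python
from h import *
t=load('t0');s=load('s0')
T=lambda x,y:((x+.5)/3.8-.5+105,(y+.5)/3.8-.5+180)
S=lambda x,y:((x+.5)/3.4-.5+220,(y+.5)/3.4-.5+145)
P=[]
for n,a,b in [('stud+',(170,43),(97,328)),('stud-',(152,268),(273,360)),('basebolt(768?)',(752,300),(352,168))]:
    p,e=tri(ray(t,*T(*a)),ray(s,*S(*b)));print(n,p.round(4),np.round(e,4))
for n,a,z in [('sh1',(346,90),.1),('sh2',(333,248),.1),('sm1',(497,123),.1),('sm2',(490,230),.1),('base1',(772,70),.015),('base2',(768,318),.015),('ringRearTop?',(665,185),.152),('ringfronttop',(630,185),.15)]:
    print(n,onz(t,*T(*a),z).round(4))
```

```text
stud+ [0.5452 0.163  0.1712] [0.0005 0.0005]
stud- [0.4499 0.1645 0.1707] [0.0003 0.0003]
basebolt(768?) [ 0.4326 -0.1143  0.0179] [0.0018 0.0018]
sh1 [0.5344 0.0973 0.1   ]
sh2 [0.4584 0.0998 0.1   ]
sm1 [0.5203 0.0236 0.1   ]
sm2 [0.4687 0.0253 0.1   ]
base1 [ 0.5604 -0.1247  0.015 ]
base2 [ 0.4248 -0.1233  0.015 ]
ringRearTop? [ 0.4906 -0.0542  0.152 ]
ringfronttop [ 0.4903 -0.0387  0.15  ]
```

Emit:
jog_arm:
  slide:
    - [30.8, -37.5, 2]
    - [30.8, -37.5, 2]
    - [30.8, -37.5, 2]
    - [30.8, -37.5, 2]
    - [30.8, -37.5, 2]
    - [30.8, -37.5, 2]
    - [30.8, -37.5, 2]
    - [30.8, -37.5, 2]
    - [30.8, -37.5, 2]
    - [30.8, -37.5, 2]
    - [30.8, -37.5, 2]
    - [30.8, -37.5, 2]
  delta_rot:
    - [0, 0, -6.36]
    - [0, 0, -6.36]
    - [0, 0, -6.36]
    - [0, 0, -6.36]
    - [0, 0, -6.36]
    - [0, 0, -6.36]
    - [0, 0, -6.36]
    - [0, 0, -6.36]
    - [0, 0, -6.36]
    - [0, 0, -6.36]
    - [0, 0, -6.36]
    - [0, 0, -6.36]
  fingers: [0, 0, 0, 0, 0, 0, 0, 0, 0, 0, 0, 0]

```text
time_s: 1.65
eef_pos: [0.4969, 0.0322, 0.2552]
eef_rot: [-0.0, 0.714, 0.7, -0.0]
force: [1.4, 0.9, 0.2]
opening: -0.0001
finger_force: 0.0
```

Emit:
jog_arm:
  slide:
    - [0, 0, 0]
    - [0, 0, 0]
  delta_rot:
    - [0, 0, 0]
    - [0, 0, 0]
  fingers: [0, 0]

```text
time_s: 1.9
eef_pos: [0.4957, 0.0338, 0.255]
eef_rot: [-0.0, 0.713, 0.701, -0.0]
force: [-0.5, 0.4, 1.4]
opening: -0.0001
finger_force: 0.0
```

Run:
```python
from h import *
w=grab('wrist','w1');t=grab('top','t1'); print(np.round(w['world_from_camera'],3).tolist())
s=bot.read_state();print(s['eef_pos'],s['eef_rot'],s['force'],s['joint_pos'],s['opening'])
cv2.imwrite('pics/w1b.png',cv2.resize(w['image'],(800,600),interpolation=cv2.INTER_CUBIC))
```

```text
[[1.0, -0.016, -0.005, 0.497], [-0.017, -0.959, -0.282, 0.107], [0.0, 0.282, -0.959, 0.397], [0.0, 0.0, 0.0, 1.0]]
[0.49556197 0.03444033 0.25530804] [-1.25854227e-04  7.12547177e-01  7.01624189e-01 -4.71389499e-05] [0.73000161 0.2906268  0.353805  ] [6.93034855e-02 2.03857942e-01 1.45811420e-02 1.38175488e+00
 1.29816173e-04 1.65554739e+00] -0.0001558540357349956
```

View pics/w1b.png

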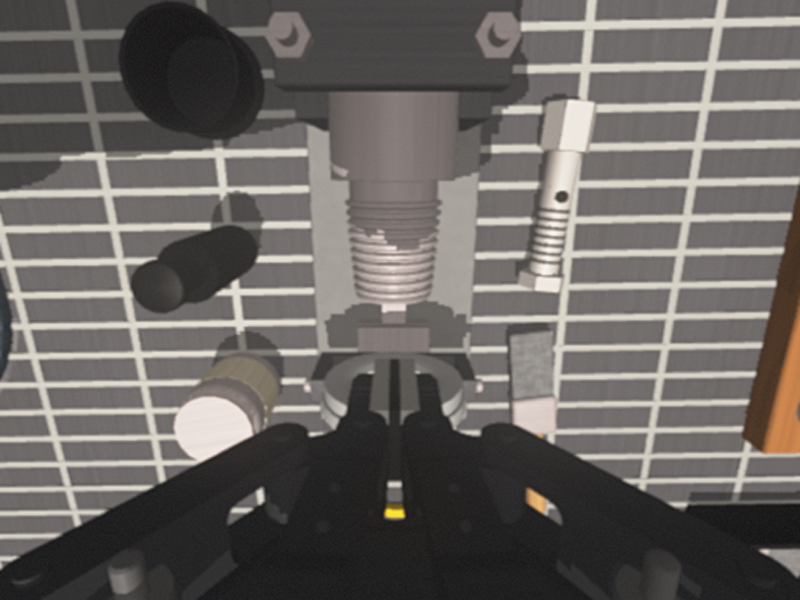

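The wrist view looks straight down the pin. The shoulder edge is at row ~177 (cols 330–458), the thread's big end at row ~200 (cols 347–440), the small end at row ~298 (cols 355–432), and the stud tops are at (288,35) and (498,35). The fingers are centred on col ~394.

Run:
```python
from h import *
w=load('w1');t=load('t0')
W=lambda x,y:((x+.5)*.64-.5,(y+.5)*.64-.5)
T=lambda x,y:((x+.5)/3.8-.5+105,(y+.5)/3.8-.5+180)
for n,a,b in [('stud+',(170,43),(498,33)),('stud-',(152,268),(288,33)),('shoulder+x',(346,90),(458,170)),('shoulder-x',(333,248),(330,172)),('small+x',(497,123),(432,290)),('small-x',(490,230),(355,290))]:
    p,e=tri(ray(t,*T(*a)),ray(w,*W(*b)));print(n,p.round(4),np.round(e,4))
for n,b,z in [('shTop',(394,180),.14),('small top',(394,303),.1262),('big top',(394,201),.1314),('sh mid',(394,171),.1),('sm mid',(394,290),.1)]: print(n,onz(w,*W(*b),z).round(4))
for p in [(.4963,.0987,.14),(.496,.0857,.1314),(.4948,.0227,.1262)]: print(p,proj(w,p)/.64)
```

```text
stud+ [0.549  0.1701 0.1468] [0.0001 0.0001]
stud- [0.4493 0.167  0.164 ] [0.0005 0.0005]
shoulder+x [0.5411 0.1047 0.0554] [0.0023 0.0023]
shoulder-x [0.4561 0.104  0.0838] [0.0026 0.0026]
small+x [0.5217 0.0241 0.0887] [0.0005 0.0005]
small-x [0.4684 0.0257 0.0918] [0.0004 0.0004]
shTop [0.4966 0.101  0.14  ]
small top [0.4954 0.0261 0.1262]
big top [0.4964 0.0891 0.1314]
sh mid [0.4967 0.1055 0.1   ]
sm mid [0.4954 0.0275 0.1   ]
(0.4963, 0.0987, 0.14) [393.16509476 184.00016849]
(0.496, 0.0857, 0.1314) [393.05479147 206.68828012]
(0.4948, 0.0227, 0.1262) [392.88621262 307.95993395]
```

Emit:
jog_arm:
  slide:
    - [0.2, 16, 0]
    - [0.2, 16, -25]
    - [0.1, 15, -25]
    - [0, 0, -25]
    - [0, 0, -25]
    - [0, 0, -10]
    - [0, 0, -5]
    - [0, 0, -2]
    - [0, 0, -1]
    - [0, 0, 0]
    - [0, 0, 0]
  delta_rot:
    - [0, 0, 0]
    - [0, 0, 0]
    - [0, 0, 0]
    - [0, 0, 0]
    - [0, 0, 0]
    - [0, 0, 0]
    - [0, 0, 0]
    - [0, 0, 0]
    - [0, 0, 0]
    - [0, 0, 0]
    - [0, 0, 0]
  fingers: [0, 0, 0, 0, 0, 0, 0, 0, 0, 0, 0]

```text
time_s: 3.38
eef_pos: [0.4968, 0.0807, 0.1376]
eef_rot: [0.0, 0.713, 0.701, 0.0]
force: [-0.2, -0.5, -0.3]
opening: -0.0001
finger_force: 0.0
```

Emit:
jog_arm:
  slide:
    - [0, 0, -1]
    - [0, 0, -1]
    - [0, 0, -1]
    - [0, 0, -1]
    - [0, 0, 0]
  delta_rot:
    - [0, 0, 0]
    - [0, 0, 0]
    - [0, 0, 0]
    - [0, 0, 0]
    - [0, 0, 0]
  fingers: [0, 0, 0, 0, 0]

```text
time_s: 4.0
eef_pos: [0.4965, 0.0807, 0.1332]
eef_rot: [-0.0, 0.713, 0.701, -0.0]
force: [0.6, 0.2, 0.5]
opening: -0.0
finger_force: 0.0
```

Emit:
jog_arm:
  slide:
    - [0, 0, -0.5]
    - [0, 0, -0.5]
    - [0, 0, 0]
  delta_rot:
    - [0, 0, 0]
    - [0, 0, 0]
    - [0, 0, 0]
  fingers: [0, 0, 0]

```text
time_s: 4.38
eef_pos: [0.4966, 0.0807, 0.1323]
eef_rot: [-0.0, 0.713, 0.701, -0.0]
force: [-0.2, -0.6, 0.2]
opening: -0.0
finger_force: 0.0
```

Emit:
jog_arm:
  slide:
    - [0, 0, -0.5]
    - [0, 0, 0]
    - [0, 0, 0]
  delta_rot:
    - [0, 0, 0]
    - [0, 0, 0]
    - [0, 0, 0]
  fingers: [0, 0, 0]

```text
time_s: 4.75
eef_pos: [0.4966, 0.0807, 0.1318]
eef_rot: [-0.0, 0.713, 0.701, 0.0]
force: [-0.4, -0.6, -0.4]
opening: 0.0002
finger_force: 0.0
```

Emit:
jog_arm:
  slide:
    - [0, 0, -0.5]
    - [0, 0, 0]
    - [0, 0, 0]
  delta_rot:
    - [0, 0, 0]
    - [0, 0, 0]
    - [0, 0, 0]
  fingers: [0, 0, 0]

```text
time_s: 5.12
eef_pos: [0.4966, 0.0807, 0.1314]
eef_rot: [0.0, 0.713, 0.701, 0.0]
force: [-0.5, -0.6, 1.5]
opening: 0.0
finger_force: 1.0
```

Emit:
jog_arm:
  slide:
    - [0, 0, -0.4]
    - [0, 0, 0]
    - [0, 0, 0]
  delta_rot:
    - [0, 0, 0]
    - [0, 0, 0]
    - [0, 0, 0]
  fingers: [0, 0, 0]

```text
time_s: 5.5
eef_pos: [0.4967, 0.0807, 0.1312]
eef_rot: [0.0, 0.713, 0.701, 0.0]
force: [-1.7, -0.7, 6.6]
opening: -0.0002
finger_force: 3.2
```

Emit:
jog_arm:
  slide:
    - [0, -2, -0.1]
    - [0, -2, -0.1]
    - [0, -2, -0.15]
    - [0, -2, -0.15]
    - [-0.1, -2, -0.15]
    - [0, 0, 0]
  delta_rot:
    - [0, 0, 0]
    - [0, 0, 0]
    - [0, 0, 0]
    - [0, 0, 0]
    - [0, 0, 0]
    - [0, 0, 0]
  fingers: [0, 0, 0, 0, 0, 0]

```text
time_s: 6.25
eef_pos: [0.4969, 0.0711, 0.1307]
eef_rot: [0.0, 0.713, 0.701, 0.001]
force: [0.0, 1.9, 5.4]
opening: -0.0001
finger_force: 2.7
```

Emit:
jog_arm:
  slide:
    - [-0.1, -2, -0.2]
    - [0, -2, -0.2]
    - [-0.1, -2, -0.18]
    - [0, -2, -0.17]
    - [-0.1, -2, -0.17]
    - [0, 0, 0]
  delta_rot:
    - [0, 0, 0]
    - [0, 0, 0]
    - [0, 0, 0]
    - [0, 0, 0]
    - [0, 0, 0]
    - [0, 0, 0]
  fingers: [0, 0, 0, 0, 0, 0]

```text
time_s: 7.0
eef_pos: [0.4967, 0.0611, 0.1298]
eef_rot: [0.0, 0.713, 0.701, 0.001]
force: [0.4, 2.9, 6.1]
opening: -0.0002
finger_force: 2.9
```

Emit:
jog_arm:
  slide:
    - [-0.1, -2, -0.17]
    - [-0.1, -2, -0.17]
    - [-0.1, -2, -0.17]
    - [-0.1, -2, -0.17]
    - [-0.1, -2, -0.17]
    - [0, 0, 0]
  delta_rot:
    - [0, 0, 0]
    - [0, 0, 0]
    - [0, 0, 0]
    - [0, 0, 0]
    - [0, 0, 0]
    - [0, 0, 0]
  fingers: [0, 0, 0, 0, 0, 0]

```text
time_s: 7.75
eef_pos: [0.4962, 0.0511, 0.1289]
eef_rot: [0.0, 0.713, 0.701, 0.001]
force: [0.2, 2.7, 6.6]
opening: 0.0
finger_force: 3.0
```

Emit:
jog_arm:
  slide:
    - [-0.1, -2, -0.17]
    - [-0.1, -2, -0.17]
    - [-0.1, -2, -0.17]
    - [-0.1, -2, -0.17]
    - [-0.1, -2, -0.17]
    - [0, 0, 0]
  delta_rot:
    - [0, 0, 0]
    - [0, 0, 0]
    - [0, 0, 0]
    - [0, 0, 0]
    - [0, 0, 0]
    - [0, 0, 0]
  fingers: [0, 0, 0, 0, 0, 0]

```text
time_s: 8.5
eef_pos: [0.4957, 0.0411, 0.1281]
eef_rot: [0.0, 0.713, 0.701, 0.001]
force: [0.3, 3.2, 6.5]
opening: -0.0001
finger_force: 3.0
```

Emit:
jog_arm:
  slide:
    - [-0.1, -2, -0.17]
    - [0, -2, -0.17]
    - [-0.1, -2, -0.17]
    - [0, -2, -0.17]
    - [-0.1, -2, -0.17]
    - [0, -2, -0.17]
    - [0, -2, -0.17]
    - [0, 0, 0]
  delta_rot:
    - [0, 0, 0]
    - [0, 0, 0]
    - [0, 0, 0]
    - [0, 0, 0]
    - [0, 0, 0]
    - [0, 0, 0]
    - [0, 0, 0]
    - [0, 0, 0]
  fingers: [0, 0, 0, 0, 0, 0, 0, 0]

```text
time_s: 9.5
eef_pos: [0.4954, 0.0271, 0.1269]
eef_rot: [0.0, 0.713, 0.701, 0.001]
force: [0.8, 3.5, 6.9]
opening: -0.0001
finger_force: 3.2
```

Emit:
jog_arm:
  slide:
    - [0, -1.5, -0.1]
    - [0, -1, -0.1]
    - [0, 0, 0]
  delta_rot:
    - [0, 0, 0]
    - [0, 0, 0]
    - [0, 0, 0]
  fingers: [0, 0, 0]

```text
time_s: 9.88
eef_pos: [0.4954, 0.0247, 0.1267]
eef_rot: [0.0, 0.713, 0.701, 0.001]
force: [1.0, 3.1, 6.3]
opening: 0.0002
finger_force: 3.2
```

Emit:
jog_arm:
  slide:
    - [0, 0, 15]
    - [0, 0, 40]
    - [0, -20, 20]
    - [-0.5, -30, 0]
    - [-0.5, -30, 0]
    - [-0.5, -30, 0]
    - [-0.5, -13, 0]
    - [0, 0, 0]
    - [0, 0, 0]
  delta_rot:
    - [0, 0, 0]
    - [0, 0, 0]
    - [0, 0, 0]
    - [0, 0, 0]
    - [0, 0, 0]
    - [0, 0, 0]
    - [0, 0, 0]
    - [0, 0, 0]
    - [0, 0, 0]
  fingers: [0, 0, 0, 0, 0, 0, 0, 0, 0]

```text
time_s: 11.0
eef_pos: [0.4929, -0.0981, 0.2014]
eef_rot: [-0.0, 0.713, 0.701, 0.0]
force: [-0.6, 1.1, -0.2]
opening: 0.0
finger_force: 0.0
```

Run:
```python
from h import *
w=grab('wrist','w2')
s=bot.read_state();print(s['eef_pos'],s['eef_rot'])
for y in (-.03,-.038,-.05,-.054,-.058,-.062): print(y,proj(w,(.4935,y,.152))/.64)
cv2.imwrite('pics/w2b.png',cv2.resize(w['image'],(800,600),interpolation=cv2.INTER_CUBIC))
```

```text
[ 0.49294262 -0.09798745  0.20134617] [-7.63685833e-05  7.12826126e-01  7.01340791e-01  5.60048062e-05]
-0.03 [392.71899701 181.39092749]
-0.038 [393.05245697 201.29233684]
-0.05 [393.5378432  230.26094313]
-0.054 [393.69583034 239.68986142]
-0.058 [393.85196904 249.00846182]
-0.062 [394.00629154 258.21866915]
```

View pics/w2b.png

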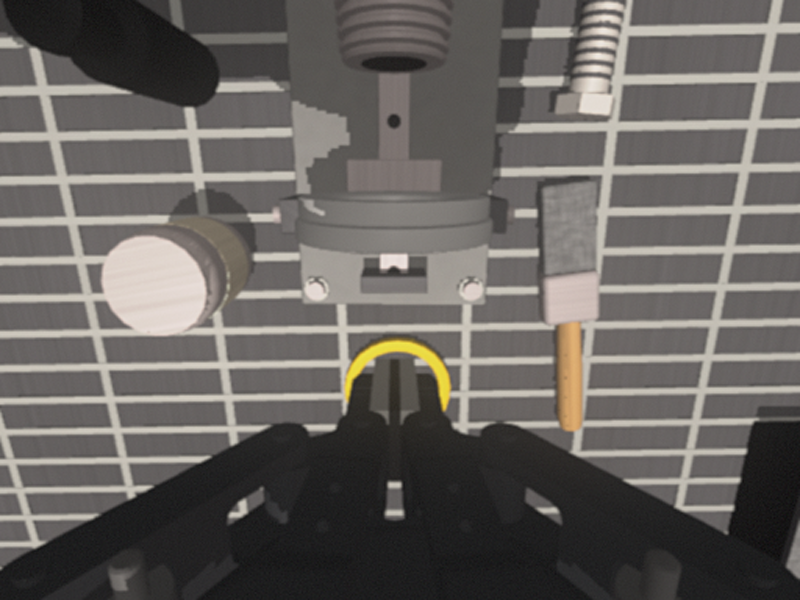

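The ring's rear rim is at row ~253, which puts its y at about -0.059 as before. The way down behind it is clear, so I'll descend and approach gently.

Emit:
jog_arm:
  slide:
    - [0, 0, -30]
    - [0, 0, -25]
    - [0, 0, -7]
    - [0, 10, 0]
    - [0, 8, 0]
    - [0, 4, 0]
    - [0, 2, 0]
    - [0, 2, 0]
    - [0, 2, 0]
    - [0, 2, 0]
    - [0, 0, 0]
  delta_rot:
    - [0, 0, 0]
    - [0, 0, 0]
    - [0, 0, 0]
    - [0, 0, 0]
    - [0, 0, 0]
    - [0, 0, 0]
    - [0, 0, 0]
    - [0, 0, 0]
    - [0, 0, 0]
    - [0, 0, 0]
    - [0, 0, 0]
  fingers: [0, 0, 0, 0, 0, 0, 0, 0, 0, 0, 0]

```text
time_s: 12.42
eef_pos: [0.493, -0.0688, 0.1393]
eef_rot: [0.0, 0.713, 0.701, 0.0]
force: [0.9, -2.5, 0.9]
opening: -0.0003
finger_force: 1.4
```

Emit:
jog_arm:
  slide:
    - [0, 1, 0]
    - [0, 2, 0]
    - [0, 3, 0]
    - [0.1, 4, 0]
    - [0.1, 5, 0]
    - [0.1, 5, 0]
    - [0.1, 5, 0]
    - [0.1, 5, 0]
    - [0.1, 5, 0]
    - [0.1, 5, 0]
  delta_rot:
    - [0, 0, 0]
    - [0, 0, 0]
    - [0, 0, 0]
    - [0, 0, 0]
    - [0, 0, 0]
    - [0, 0, 0]
    - [0, 0, 0]
    - [0, 0, 0]
    - [0, 0, 0]
    - [0, 0, 0]
  fingers: [0, 0, 0, 0, 0, 0, 0, 0, 0, 0]

```text
time_s: 13.68
eef_pos: [0.4937, -0.0284, 0.1393]
eef_rot: [0.0, 0.713, 0.701, 0.0]
force: [2.1, -4.2, 3.2]
opening: 0.0004
finger_force: 2.2
```

Emit:
jog_arm:
  slide:
    - [0.1, 5, 0]
    - [0.1, 5, 0]
    - [0.1, 5, 0]
    - [0.1, 5, 0]
    - [0.1, 5, 0]
    - [0.1, 5, 0]
    - [0.1, 5, 0]
    - [0.1, 5, 0]
    - [0.1, 5, 0]
    - [0.1, 5, 0]
  delta_rot:
    - [0, 0, 0]
    - [0, 0, 0]
    - [0, 0, 0]
    - [0, 0, 0]
    - [0, 0, 0]
    - [0, 0, 0]
    - [0, 0, 0]
    - [0, 0, 0]
    - [0, 0, 0]
    - [0, 0, 0]
  fingers: [0, 0, 0, 0, 0, 0, 0, 0, 0, 0]

```text
time_s: 14.92
eef_pos: [0.4946, 0.0215, 0.1393]
eef_rot: [-0.0, 0.713, 0.701, -0.0]
force: [1.3, -4.7, 4.1]
opening: 0.0002
finger_force: 2.2
```

Emit:
jog_arm:
  slide:
    - [0.1, 5, 0]
    - [0.1, 5, 0]
    - [0.1, 5, 0]
    - [0, 4, 0]
    - [0, 3, 0]
    - [0, 1, 0]
    - [0, 1, 0]
    - [0, 1, 0]
  delta_rot:
    - [0, 0, 0]
    - [0, 0, 0]
    - [0, 0, 0]
    - [0, 0, 0]
    - [0, 0, 0]
    - [0, 0, 0]
    - [0, 0, 0]
    - [0, 0, 0]
  fingers: [0, 0, 0, 0, 0, 0, 0, 0]

```text
time_s: 15.92
eef_pos: [0.4949, 0.0462, 0.1392]
eef_rot: [0.0, 0.713, 0.701, -0.0]
force: [1.4, -3.5, 0.4]
opening: -0.0001
finger_force: 2.1
```

Emit:
jog_arm:
  slide:
    - [0, 1, 0]
    - [0, 1, 0]
    - [0, 0, 0]
  delta_rot:
    - [0, 0, 0]
    - [0, 0, 0]
    - [0, 0, 0]
  fingers: [0, 0, 0]

```text
time_s: 16.3
eef_pos: [0.4949, 0.0483, 0.1392]
eef_rot: [-0.0, 0.713, 0.701, 0.0]
force: [1.7, -3.1, 1.0]
opening: -0.0
finger_force: 1.4
```

Emit:
jog_arm:
  slide:
    - [0, 0.8, 0]
    - [0, 0.7, 0]
    - [0, 0, 0]
  delta_rot:
    - [0, 0, 0]
    - [0, 0, 0]
    - [0, 0, 0]
  fingers: [0, 0, 0]

```text
time_s: 16.68
eef_pos: [0.4949, 0.0498, 0.1392]
eef_rot: [-0.0, 0.713, 0.701, 0.0]
force: [2.3, -4.3, 1.5]
opening: -0.0002
finger_force: 1.6
```

Emit:
jog_arm:
  slide:
    - [0, 0.8, 0]
    - [0, 0.7, 0]
    - [0, 0, 0]
  delta_rot:
    - [0, 0, 0]
    - [0, 0, 0]
    - [0, 0, 0]
  fingers: [0, 0, 0]

```text
time_s: 17.05
eef_pos: [0.495, 0.0503, 0.1393]
eef_rot: [0.001, 0.713, 0.701, -0.001]
force: [2.3, -12.2, 0.8]
opening: 0.0003
finger_force: 6.1
```

The force rose to 12 N at TCP y 0.0503, where the stop was expected at about 0.051. One small confirming push, then back off.

Emit:
jog_arm:
  slide:
    - [0, 0.5, 0]
    - [0, 0, 0]
    - [0, 0, 0]
  delta_rot:
    - [0, 0, 0]
    - [0, 0, 0]
    - [0, 0, 0]
  fingers: [0, 0, 0]

```text
time_s: 17.42
eef_pos: [0.4949, 0.0503, 0.1393]
eef_rot: [0.001, 0.713, 0.701, -0.001]
force: [2.4, -16.3, 1.4]
opening: 0.0001
finger_force: 7.9
```

Emit:
jog_arm:
  slide:
    - [0, -3, 0]
    - [0, -8, 0]
    - [0, -15, 0]
    - [0, -15, 0]
    - [0, 0, 30]
    - [0, 0, 40]
    - [0, 0, 40]
    - [0, -30, 10]
    - [0, -30, 0]
    - [0, 0, 0]
    - [0, 0, 0]
  delta_rot:
    - [0, 0, 0]
    - [0, 0, 0]
    - [0, 0, 0]
    - [0, 0, 0]
    - [0, 0, 0]
    - [0, 0, 0]
    - [0, 0, 0]
    - [0, 0, 0]
    - [0, 0, 0]
    - [0, 0, 0]
    - [0, 0, 0]
  fingers: [0, 0, 0, 0, 0, 0, 0, 0, 0, 0, 0]

```text
time_s: 18.8
eef_pos: [0.4948, -0.0495, 0.2592]
eef_rot: [-0.0, 0.713, 0.701, 0.0]
force: [-0.2, -0.1, -0.1]
opening: -0.0
finger_force: 0.0
```

Run:
```python
from h import *
w=grab('wrist','w3');s=grab('side','s3')
cv2.imwrite('pics/w3b.png',np.hstack([cv2.resize(w['image'],(400,300)),cv2.resize(s['image'][90:340,180:400],(400,455))[:300]]))
for y in (.084,.062): print(proj(w,(.495,y,.152))*400/512)
```

```text
[194.84929923  20.28516598]
[195.29485763  44.66192922]
```

View pics/w3b.png

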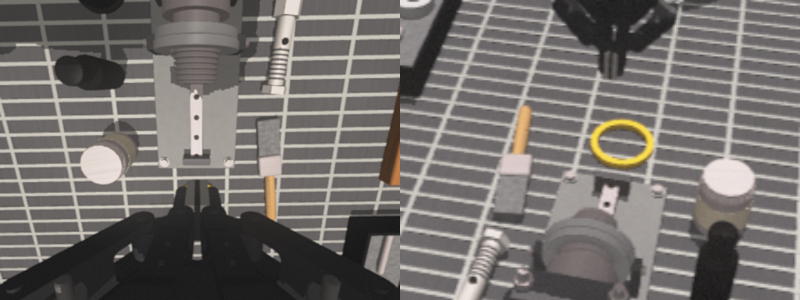

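The ring sits over the pin (rows ~22–52 in the wrist half), with the small end standing out behind it. The loose things I can see have not moved and the arm is clear, so I'll hand in.

```bash
python3 -c "
from cell import bot
print(bot.finish_job())"
```

```text
the job is handed in; nothing more can be done
None
```

The job is handed in, though it returned no verdict: I ran the closed fingertips along the thread from beside the shoulder to the small end at about 5–7 N, pushed the ring gauge until it met its stop (16 N at most), then moved clear without gripping or touching any loose thing.

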